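Hang the tool tray on its twin pins

TASK

Pick up the light-grey tool tray from the bench and hang it on the tool rail, trough towards the robot, so that both upright pins stand up through the two holes of its rear flange and the flange lies flat on the pin strip. The strip is clamped a little left or right of the rail's middle, so find the pins gently by feel; never force or drop the tray, leave the other things where they are, and let go at the end.

Things in the scene. Friction and masses are not known exactly. Their poses are not given: they have to be found in the camera images.
- tray: loose light-grey sheet-metal tool tray, 0.4 to 0.6 kg, standing on its trough's flat underside. z up, y along its 240 mm length, x to its rear. Origin: at underside height (z 0), straight below the middle of the hole line. Upright plate 4 mm thick (x -26 to -22, z 0 to 150), full length; trough in front of it (x -96 to -26, z 0 to 32). Centre of mass near x -37, z 55 mm, y 0
- tray_flange (a point): middle of the hole line on the underside of the tray's rear flange (tray x 0, y 0, z 105 mm); axes as the tray's. The flange is level, 5 mm thick (z 105 to 110), x -22 to 22, full length. Two round holes, 11.5 mm across, go straight through it at tray x 0, y -50 and y +50 mm. There is nothing above the flange
- tray_grip (a point): place to carry the tray by: in the middle of the plate's bare top edge (tray x -24, y 0, z 136 mm); axes as the tray's. The plate's top is 14 mm above this point and the flange's top 26 mm below it. Pinch the 4 mm plate from above, fingers closing along tray x, fingertips kept clear of the flange
- rail: tool rail fixed to the bench: level 40 mm deep, 80 mm high slotted aluminium profile, 400 mm long, top 200 mm above the bench, on 40 mm square legs at y -180 and +180 mm. z up, y along the profile, x away from the robot (front face at x -20 mm). Origin: on the bench below the profile's middle. With the pins in the holes the tray's plate is 2 mm in front of the front face
- rail_top (a point): point 205 mm above the bench, above the middle of the RAIL, at the level of the top of the pin strip; axes as the rail's. The strip (steel, 34 x 150 x 5 mm) lies on the profile, clamped hard with its middle anywhere from -30 to +30 mm along y from this point: where is NOT measured. With the tray home, tray_flange is level with this point and the axes are parallel
- pin_tips (a point): point at the height of the two pins' tips, 232 mm above the bench, above the middle of the RAIL; axes as the rail's. The upright pins stand at x 0 and y = s - 50 and s + 50 mm, where s (-30 to +30 mm) is the unmeasured place of the strip. Each is 9 mm across, 27 mm high above the strip, tapering over its top 9 mm to a blunt tip 5.6 mm across
- meter: bystander: black handheld meter lying flat, 75 x 150 x 32 mm; origin at the centre of its underside
- screwdriver: bystander: screwdriver lying on the bench, 190 mm long; origin at its middle on the bench
- spanner: bystander: spanner lying on the bench, 180 mm long; origin at its middle on the bench
- solvent: bystander: small white bottle, 42 mm across, 100 mm tall, standing; origin at the centre of its foot

How it is judged:
By the outcome, as a careful person would: the job done as asked, in the order asked, and still so for the second after the job is handed in, with the robot touching nothing.
It also fails if it takes over 72 s, if anything falls off the work surface, if the arm or the gripper's body presses on something with over 40 N, if the wrist force passes 120 N, or if a joint passes its speed limit or range.

ROBOT

A 6-joint arm with a two-finger parallel gripper is mounted at the origin on the work surface. World frame = base frame: x ahead of the robot, y to its left, z up, the work surface at z = 0. Lengths are in mm, angles in rad, forces in N, time in s.
With the tool pointing down it reaches from about 400 to 925 mm from the base axis. Payload 12.5 kg.
Tool frame: the origin (TCP) lies on the mounting face of the last link; the fingertips stand 190 mm ahead of it and the grasp point (between the pads) lies 171 mm ahead of it; x points along the fingers, y is the direction in which the jaws open and shut, and the axes are right-handed (so a half turn about x gives the same grasp; the last joint's range is limited). The gripper opens to 95 mm and grips with 3 to 60 N. Pads are 20 mm wide; open, the fingers measure 119 mm over their backs; the gripper's body (75 mm by 180 mm) begins 59 mm behind the grasp point.
Start: joints at [-1.214, 0.491, 1.559, -0, 1.092, -0.106], TCP at [279.053, -559.245, 404.761] pointing down, gripper open.
Joint ranges: [-3.1, 3.1], [-0.84, 2.19], [0.05, 2.79], [-1.13, 4.28], [0.06, 2.93], [-2.69, 2.69]. Speed limits (rad/s): [2.22, 2.22, 2.79, 3.14, 3.14, 3.14].

INTERFACE

Orientations are given as [roll, pitch, yaw] about the fixed x, y, z axes, in that order (R = Rz(yaw) Ry(pitch) Rx(roll)).
In Python, from cell import env, eyes gives the robot as it stands. The module is installed in compiled form; this text tells all that it offers.
- The arm moves only by the tool jog_arm, never from a script. Its argument "deltas" is one flat list of numbers, 7 for each row, row after row: the shift along the tool's x, y, z in mm, then the turn, a rotation vector about the tool's x, y, z in rad, then the opening, from 0 (shut) to 1 (fully open). A call has 1 to 10 rows; each row shifts and turns the pose as measured when the row begins, along the tool's axes as they then stand; what a row does not reach is not made up. A row lasts 1/8 s, in which the tool goes at most 62.5 mm and 10.7 degrees, less where a joint would pass 70% of its speed; a pose out of reach is approached as far as the arm can. A call is refused whole if a number of a shift passes 62.5 or a number of a turn 0.188, either way. A call with a gripper value outside its range is refused whole. The fingers move at their own pace and stop on an object; the grip force is fixed at half the most. Time passes only in rows, so rows that do not move let the fingers close. It gives the time, the measured TCP pose, the force and the opening at its end, in the units of the state.
- env.state(): the state, without advancing time (a new reading comes with each control period).
- eyes.read_camera(name): name is "scene" or "side" or "wrist"; returns a dict with "image" (480x640x3 uint8, red, green, blue), "fovy" (degrees; the focal length in pixels is half the picture's height over the tangent of half this angle, whatever the lens; pixels are square), "cx", "cy" (the principal point, pixels), "world_from_camera" (4x4, takes a point from camera to world coordinates). Camera axes: x right, y up, looking along -z (the intrinsics and any distortion apply to the point x, -y, -z); pixel columns grow to the right and rows downward; lengths in mm; the calibration is good to about 2 mm. A picture is of the moment at which its call begins. There is no depth.
- env.job_done(): hands the job in, once; it reports no verdict.
The state is a dict: "t": time; "joints": joint angles; "qvel": joint speeds; "tau": joint torques, N m; "eef_pos": TCP position; "tcp_rot": TCP orientation; "ft_force": force on the tool from outside, world axes, zero at the start; "moment": the same for the moment, N m; "opening": opening from 0.0 (shut) to 1.0 (fully open).
Only numpy, scipy, OpenCV 4.12 (cv2) and the standard library are available. Lean on these libraries where they do the work, as an engineer would, in place of code of your own. Each camera call takes 0.05 s, during which the arm holds its last target.

## Working session

There is one attempt and no reset: what is moved stays moved. The work goes in short steps, Python scripts to look and compute and a tool call to move; the robot and the scene stay as the last step left them, time stands still between calls to the robot, and variables do not carry over. Pictures are saved under pics/ and viewed, and the job is handed in when it is done.

Besides the shell and the picture viewer there is one more tool, called in YAML: its name, and indented under it one key for each argument. jog_arm: Moves the arm, as the interface text tells. Its arguments: {"type":"object","properties":{"deltas":{"type":"array","items":{"type":"number"}}},"required":["deltas"]}

```bash
mkdir -p pics; ls; python3 - <<'E'
from cell import env, eyes
import cv2
print(env.state())
for n in("scene","side","wrist"):
    r=eyes.read_camera(n); cv2.imwrite(f"pics/{n}0.png",r["image"][:,:,::-1]); print(n,{k:v for k,v in r.items() if k!="image"})
E
```

```text
pics
{'t': 0.0, 'joints': array([-1.21359548e+00,  4.91537418e-01,  1.55943480e+00, -1.35440294e-05,
        1.09169479e+00, -1.05606592e-01]), 'qvel': array([ 1.68993191e-05,  3.22084343e-03, -5.03507392e-04, -3.31856851e-04,
       -1.26106027e-03,  2.57252894e-03]), 'tau': array([ 1.00786448e-03, -6.12632632e+01, -2.58189315e+01,  6.92911260e-02,
        4.80911310e-02, -6.23515575e-05]), 'eef_pos': array([ 279.04298067, -559.21291949,  404.18043962]), 'tcp_rot': array([-1.66522235,  1.56972191,  1.939184  ]), 'ft_force': array([0.17581663, 0.22847019, 0.11801825]), 'moment': array([0.0010113 , 0.01310588, 0.02128792]), 'opening': 0.9998337847039857}
scene {'fovy': 48.13704864532041, 'cx': 325.11987391235874, 'cy': 241.7450211779755, 'world_from_camera': array([[ 1.97121669e-01, -6.07348955e-01,  7.69590992e-01,
         1.32068814e+03],
       [ 9.80148311e-01,  1.39118488e-01, -1.41263351e-01,
        -1.75427529e+02],
       [-2.12681861e-02,  7.82159378e-01,  6.22715321e-01,
         7.96290399e+02],
       [ 0.00000000e+00,  0.00000000e+00,  0.00000000e+00,
         1.0000000
[... 203 characters left out ...]
    [ 1.72733856e-01,  6.04152951e-01, -7.77921735e-01,
        -9.63574850e+02],
       [-1.28015349e-02,  7.91103805e-01,  6.11547947e-01,
         9.25152167e+02],
       [ 0.00000000e+00,  0.00000000e+00,  0.00000000e+00,
         1.00000000e+00]])}
wrist {'fovy': 71.40208210313932, 'cx': 324.0659853985121, 'cy': 239.5909099434288, 'world_from_camera': array([[ 4.46477571e-01,  8.55002614e-01,  2.63871766e-01,
         3.53924958e+02],
       [-8.94792902e-01,  4.27232753e-01,  1.29683602e-01,
        -5.22077967e+02],
       [-1.85484212e-03, -2.94011403e-01,  9.55800112e-01,
         3.84970124e+02],
       [ 0.00000000e+00,  0.00000000e+00,  0.00000000e+00,
         1.00000000e+00]])}
```

View pics/scene0.png

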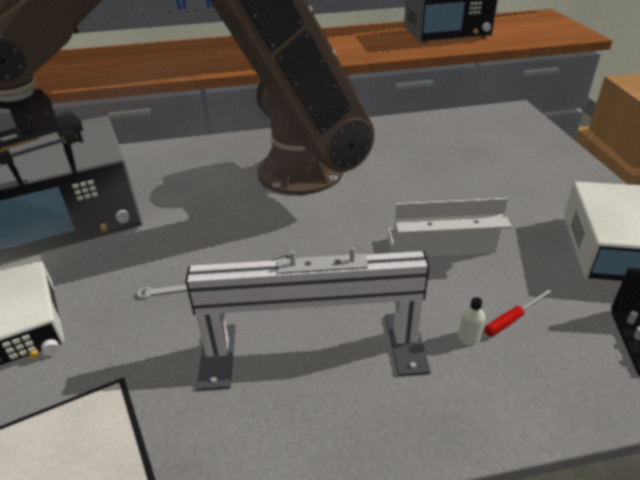

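View pics/side0.png

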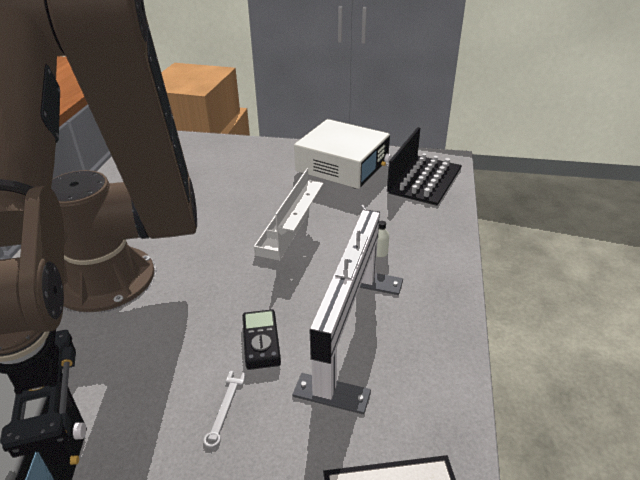

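View pics/wrist0.png

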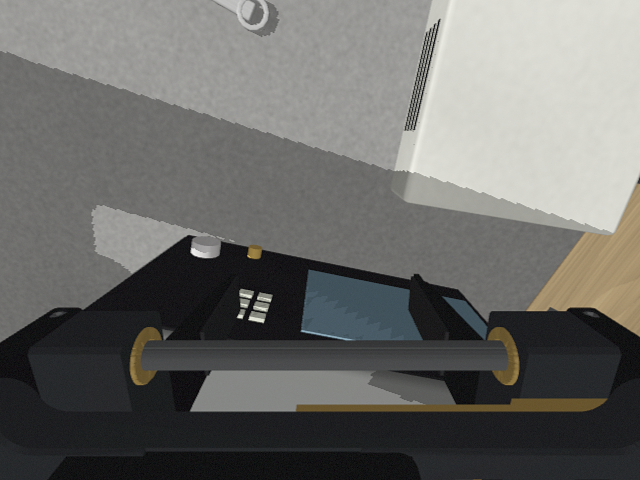

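```bash
cat > h.py <<'E'
import numpy as np, cv2
from cell import env, eyes
from scipy.spatial.transform import Rotation as Ro
def cam(n):
    r=eyes.read_camera(n); r["f"]=240/np.tan(np.radians(r["fovy"]/2)); return r
def ray(r,u,v):
    M=r["world_from_camera"]; d=np.array([(u-r["cx"])/r["f"],-(v-r["cy"])/r["f"],-1.]); return M[:3,3],M[:3,:3]@d
def onz(r,u,v,z):
    o,d=ray(r,u,v); return o+d*(z-o[2])/d[2]
def proj(r,p):
    M=r["world_from_camera"]; c=(np.array(p)-M[:3,3])@M[:3,:3]
    return np.array([r["cx"]+r["f"]*c[0]/-c[2], r["cy"]-r["f"]*c[1]/-c[2]])
def tri(ra,pa,rb,pb):
    o1,d1=ray(ra,*pa);o2,d2=ray(rb,*pb);d1/=np.linalg.norm(d1);d2/=np.linalg.norm(d2)
    A=np.array([[d1@d1,-d1@d2],[d1@d2,-d2@d2]]);s=np.linalg.solve(A,[(o2-o1)@d1,(o2-o1)@d2])
    a=o1+s[0]*d1;b=o2+s[1]*d2; return (a+b)/2,np.linalg.norm(a-b)
def tool():
    s=env.state(); return s["eef_pos"],Ro.from_euler("xyz",s["tcp_rot"]).as_matrix(),s
E
python3 - <<'E'
import cv2
a=cv2.imread("pics/scene0.png");b=cv2.imread("pics/side0.png")
cv2.imwrite("pics/c1.png",cv2.resize(a[240:400,180:440],None,fx=3,fy=3,interpolation=cv2.INTER_CUBIC))
cv2.imwrite("pics/c2.png",cv2.resize(a[185:265,380:520],None,fx=5,fy=5,interpolation=cv2.INTER_CUBIC))
cv2.imwrite("pics/c3.png",cv2.resize(b[160:280,240:400],None,fx=5,fy=5,interpolation=cv2.INTER_CUBIC))
E
```

```text
(no output)
```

View pics/c1.png

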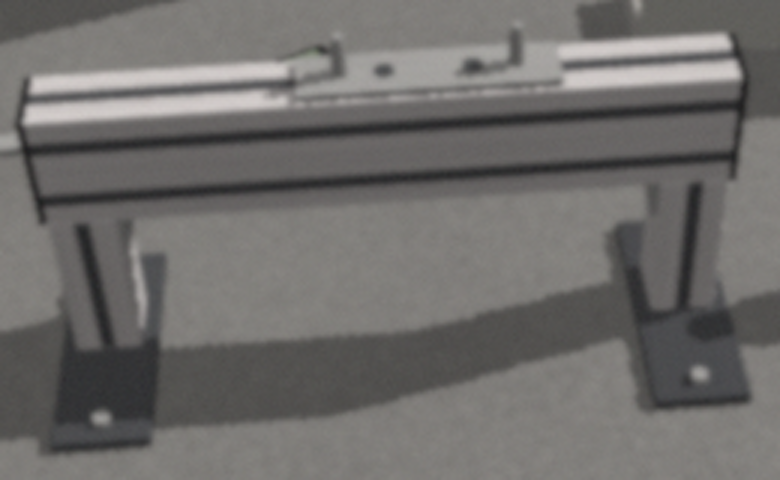

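View pics/c2.png

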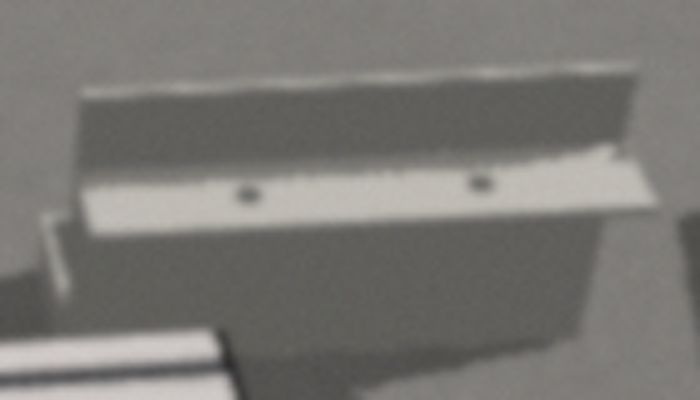

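View pics/c3.png

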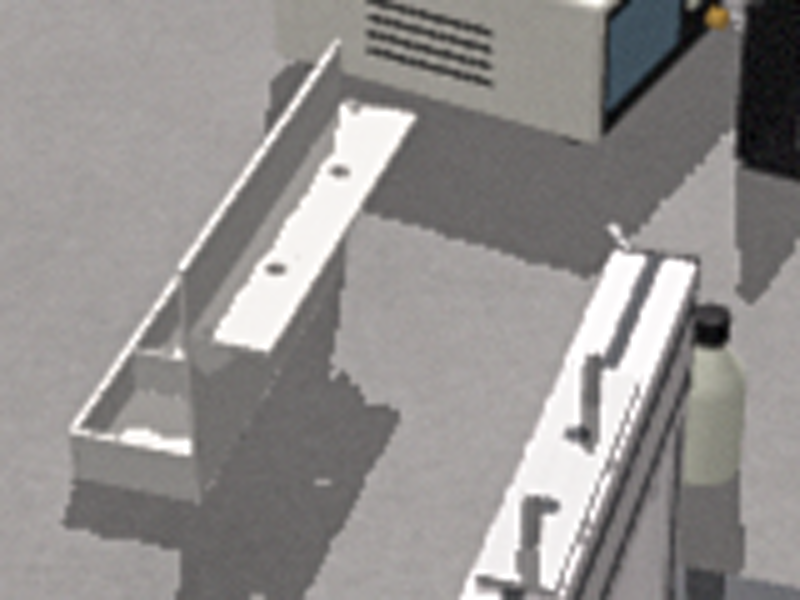

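```bash
python3 - <<'E'
from h import *
S=cam("scene");D=cam("side")
print("holes"); 
h1=[(429.6,224),(476.2,221.8)];h2=[(295.2,213.6),(307.8,194.2)]
for a,b in zip(h1,h2): print(tri(S,a,D,b),onz(S,*a,110),onz(D,*b,110))
print("pins")
for a,b in zip([(292,252.3),(352,249)],[(346,260),(358.8,231.4)]): print(tri(S,a,D,b),onz(S,*a,232),onz(D,*b,232))
print("rail corners z200, scene")
for c in [(28,78),(24,124),(730,36),(743,76)]: print(onz(S,180+c[0]/3,240+c[1]/3,200))
b=cv2.imread("pics/side0.png")
cv2.imwrite("pics/c4.png",cv2.resize(b[200:420,280:420],None,fx=3.5,fy=2.7,interpolation=cv2.INTER_CUBIC))
E
```

```text
holes
(array([462.1516314 , 208.84673836, 108.68122454]), np.float64(1.4524009574581318)) [462.77480406 208.7509891  110.        ] [463.11404857 205.81311406 110.        ]
(array([476.75538166, 307.85783419, 108.45615778]), np.float64(1.5766730850602093)) [477.55151558 307.5582011  110.        ] [477.78730121 304.12996809 110.        ]
pins
(array([ 637.21926447, -107.02922337,  228.54291004]), np.float64(4.272651677826569)) [ 638.49906616 -106.20377622  232.        ] [ 639.07794137 -114.14446416  232.        ]
(array([651.53512389,  -8.27386679, 229.54026317]), np.float64(3.405529317925525)) [652.14985566  -7.81616214 232.        ] [652.8559359  -14.15597971 232.        ]
rail corners z200, scene
[ 597.08840576 -278.40597477  200.        ]
[ 635.84270512 -280.66475985  200.        ]
[649.63220398 119.92805177 200.        ]
[684.53450437 115.19626485 200.        ]
```

View pics/c4.png

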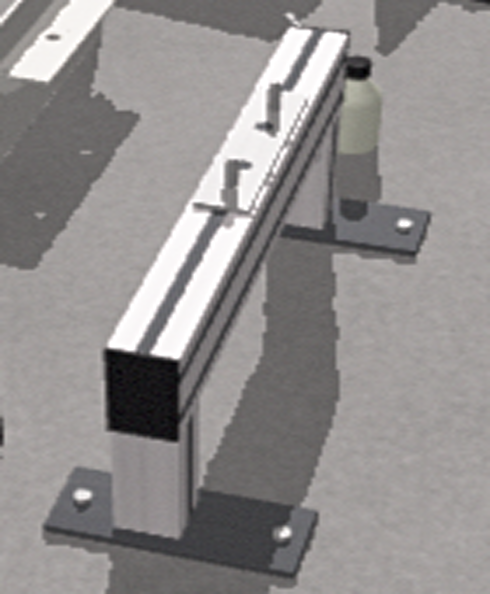

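```bash
cat >> h.py <<'E'
def Rdown(yaw):  # tool x down; tool y along (cos yaw, sin yaw)
    x=np.array([0,0,-1.]);y=np.array([np.cos(yaw),np.sin(yaw),0]);return np.array([x,y,np.cross(x,y)]).T
def plan(p1,R1,n,op,p0=None,R0=None):
    if p0 is None: p0,R0,_=tool()
    w=Ro.from_matrix(R0.T@R1).as_rotvec(); p=np.array(p0,float);R=R0
    for i in range(n):
        d=R.T@((np.array(p1)-p0)/n); print(", ".join(f"{v:.1f}" for v in d)+", "+", ".join(f"{v:.4f}" for v in w/n)+f", {op}")
        R=R@Ro.from_rotvec(w/n).as_matrix()
E
python3 - <<'E'
from h import *
p,R,s=tool(); print(p,R.round(3),s["ft_force"],s["t"])
p1=p+[0,0,100]; plan(p1,R,2,1,p,R); plan([645,-130,505],Rdown(-.135),10,1,p1,R)
E
```

```text
[ 279.05204336 -559.24504595  404.48138865] [[-0.     0.446 -0.895]
 [ 0.    -0.895 -0.446]
 [-1.    -0.    -0.   ]] [-0.59035709 -0.57138788 -0.08493145] 0.25
-50.0, -0.0, -0.0, 0.0000, 0.0000, 0.0000, 1
-50.0, -0.0, -0.0, 0.0000, 0.0000, 0.0000, 1
-0.0, -22.1, -51.9, -0.0973, -0.0000, 0.0000, 1
-0.0, -16.9, -53.8, -0.0973, -0.0000, 0.0000, 1
-0.0, -11.6, -55.2, -0.0973, -0.0000, 0.0000, 1
-0.0, -6.2, -56.1, -0.0973, -0.0000, 0.0000, 1
-0.0, -0.7, -56.4, -0.0973, -0.0000, 0.0000, 1
-0.0, 4.8, -56.2, -0.0973, -0.0000, 0.0000, 1
-0.0, 10.2, -55.5, -0.0973, -0.0000, 0.0000, 1
-0.1, 15.5, -54.2, -0.0973, -0.0000, 0.0000, 1
-0.1, 20.7, -52.5, -0.0973, -0.0000, 0.0000, 1
-0.1, 25.7, -50.2, -0.0973, -0.0000, 0.0000, 1
```

jog_arm:
  deltas: [-50,0,0,0,0,0,1,-50,0,0,0,0,0,1,0,-22,-52,-0.097,0,0,1,0,-17,-54,-0.097,0,0,1,0,-12,-55,-0.097,0,0,1,0,-6,-56,-0.097,0,0,1,0,-1,-56,-0.097,0,0,1,0,5,-56,-0.097,0,0,1]

```text
t: 1.25
eef_pos: [500.7, -296.3, 507.1]
tcp_rot: [-2.678, 1.569, 1.52]
ft_force: [0.9, -0.8, 0.9]
opening: 1.002
```

```bash
python3 - <<'E'
from h import *
p,R,s=tool(); print(p,s["t"])
plan([645,-130,507],Rdown(-.135),5,1,p,R)
E
```

```text
[ 500.67216126 -296.27751536  507.13919503] 1.25
0.1, 8.8, -43.2, -0.0759, -0.0004, 0.0001, 1
0.1, 12.0, -42.4, -0.0759, -0.0004, 0.0001, 1
0.1, 15.2, -41.3, -0.0759, -0.0004, 0.0001, 1
0.1, 18.3, -40.1, -0.0759, -0.0004, 0.0001, 1
0.0, 21.3, -38.6, -0.0759, -0.0004, 0.0001, 1
```

jog_arm:
  deltas: [0,9,-43,-0.076,0,0,1,0,12,-42,-0.076,0,0,1,0,15,-41,-0.076,0,0,1,0,18,-40,-0.076,0,0,1,0,21,-39,-0.076,0,0,1,0,5,-5,0,0,0,1,0,0,0,0,0,0,1]

```text
t: 2.12
eef_pos: [654.4, -115.6, 506.4]
tcp_rot: [-2.451, 1.568, 2.144]
ft_force: [0.3, -0.5, -0.4]
opening: 1.001
```

```bash
python3 - <<'E'
from h import *
p,R,s=tool(); print(p,R.round(3),s["t"])
for n in("wrist",):
    r=cam(n); cv2.imwrite(f"pics/{n}1.png",r["image"][:,:,::-1]); print(r["world_from_camera"])
import pickle; pickle.dump(r,open("w1.pkl","wb"))
E
```

```text
[ 654.40771926 -115.59503986  506.37698339] [[-0.001  0.993 -0.116]
 [ 0.002 -0.116 -0.993]
 [-1.    -0.002 -0.002]] 2.125
[[ 9.93201677e-01  1.10866901e-01  3.54818043e-02  6.64165129e+02]
 [-1.16395243e-01  9.50050734e-01  2.89578573e-01 -3.26832275e+01]
 [-1.60483526e-03 -2.91739838e-01  9.56496363e-01  4.87264821e+02]
 [ 0.00000000e+00  0.00000000e+00  0.00000000e+00  1.00000000e+00]]
```

View pics/wrist1.png

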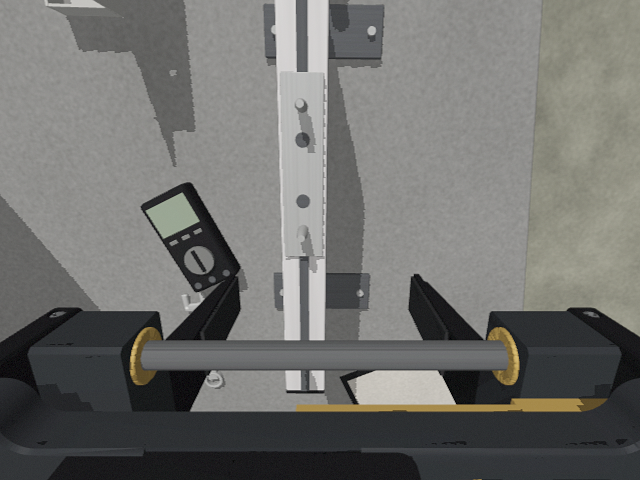

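```bash
python3 - <<'E'
import cv2
a=cv2.imread("pics/wrist1.png")
cv2.imwrite("pics/c5.png",cv2.resize(a[60:270,260:345],None,fx=5,fy=2.8*1,interpolation=cv2.INTER_CUBIC))
E
```

```text
(no output)
```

View pics/c5.png

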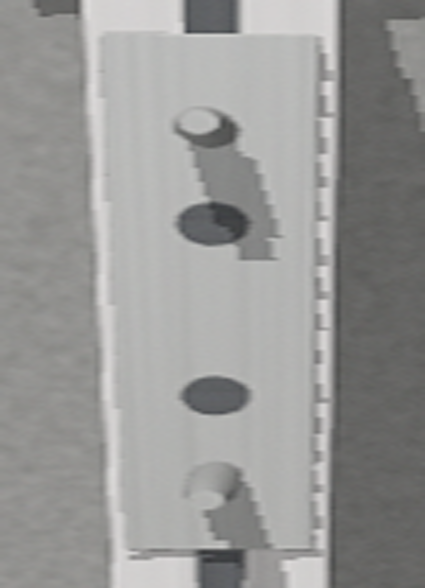

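```bash
python3 - <<'E'
from h import *
import pickle; W=pickle.load(open("w1.pkl","rb"))
a=onz(W,300,103.6,232);b=onz(W,301.6,237.5,232);print(a,b,(a+b)/2,np.linalg.norm(a-b),np.arctan2(*(a-b)[:2]))
a=onz(W,302.6,139.6,205);b=onz(W,303,201.1,205);print(a,b,(a+b)/2)
a=onz(W,301.8,72.1,205);b=onz(W,303.5,255.7,205);print(a,b,(a+b)/2,np.linalg.norm(a-b),np.arctan2(*(a-b)[:2]))
p,R,s=tool()
# look pose over tray
plan([470,225,506],Rdown(-.15),7,1,p,R)
E
```

```text
[649.46735167  -7.60004248 232.        ] [ 637.09997515 -106.15562412  232.        ] [643.28366341 -56.8778333  232.        ] 99.32851893797796 0.1248337967122785
[646.28243849 -32.05099631 205.        ] [639.83065963 -81.93477386 205.        ] [643.05654906 -56.99288508 205.        ]
[652.36525742  17.13705976 205.        ] [ 633.61538416 -131.00300326  205.        ] [642.99032079 -56.93297175 205.        ] 149.32192076298466 0.1258991155985642
0.2, -31.8, -45.3, 0.0047, -0.0003, 0.0002, 1
0.2, -32.0, -45.1, 0.0047, -0.0003, 0.0002, 1
0.2, -32.2, -45.0, 0.0047, -0.0003, 0.0002, 1
0.1, -32.5, -44.8, 0.0047, -0.0003, 0.0002, 1
0.1, -32.7, -44.7, 0.0047, -0.0003, 0.0002, 1
0.1, -32.9, -44.5, 0.0047, -0.0003, 0.0002, 1
0.1, -33.1, -44.4, 0.0047, -0.0003, 0.0002, 1
```

```bash
python3 - <<'E'
from h import *
p,R,s=tool()
plan([478,198,400],Rdown(-.145),7,1,p,R)
E
```

```text
15.3, -30.2, -41.6, 0.0040, -0.0003, 0.0002, 1
15.3, -30.4, -41.4, 0.0040, -0.0003, 0.0002, 1
15.3, -30.5, -41.3, 0.0040, -0.0003, 0.0002, 1
15.3, -30.7, -41.2, 0.0040, -0.0003, 0.0002, 1
15.3, -30.9, -41.1, 0.0040, -0.0003, 0.0002, 1
15.2, -31.1, -41.0, 0.0040, -0.0003, 0.0002, 1
15.2, -31.2, -40.9, 0.0040, -0.0003, 0.0002, 1
```

jog_arm:
  deltas: [0,-30,-42,0.004,0,0,1,15,-30,-42,0.004,0,0,1,15,-30,-42,0.004,0,0,1,20,-31,-41,0.004,0,0,1,20,-31,-41,0.004,0,0,1,20,-31,-41,0.004,0,0,1,15,-31,-40,0.004,0,0,1,0,0,0,0,0,0,1]

```text
t: 3.18
eef_pos: [472.8, 198.0, 400.4]
tcp_rot: [2.187, 1.568, 0.451]
ft_force: [0.3, -0.5, -0.5]
opening: 1.002
```

```bash
python3 - <<'E'
from h import *
p,R,s=tool(); print(p,R.round(3),s["t"],s["ft_force"])
for n in("wrist",):
    r=cam(n); cv2.imwrite(f"pics/{n}2.png",r["image"][:,:,::-1]); print(r["world_from_camera"])
import pickle; pickle.dump(r,open("w2.pkl","wb"))
E
```

```text
[472.82555837 198.01589233 400.44834912] [[ 0.002  0.986 -0.165]
 [ 0.001 -0.165 -0.986]
 [-1.     0.002 -0.001]] 3.175 [ 0.29537962 -0.45827087 -0.50195124]
[[ 9.86366044e-01  1.57925308e-01  4.62776912e-02  4.86671986e+02]
 [-1.64554688e-01  9.43172968e-01  2.88697951e-01  2.80316169e+02]
 [ 1.94484556e-03 -2.92377067e-01  9.56301139e-01  3.81324090e+02]
 [ 0.00000000e+00  0.00000000e+00  0.00000000e+00  1.00000000e+00]]
```

View pics/wrist2.png

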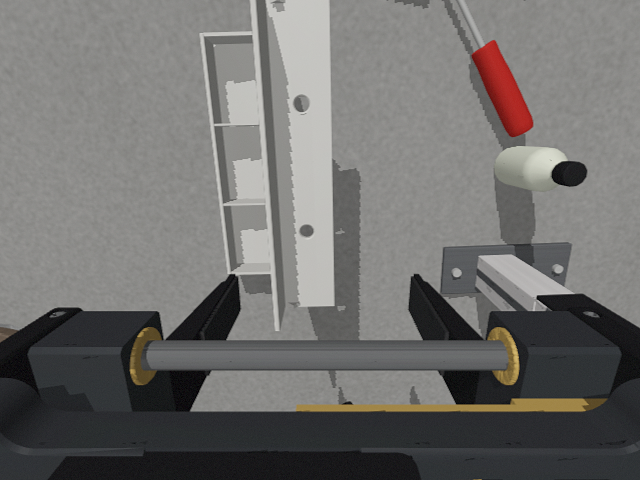

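```bash
python3 - <<'E'
from h import *
a=cv2.imread("pics/wrist2.png");g=cv2.cvtColor(a,cv2.COLOR_BGR2GRAY)
import pickle; W=pickle.load(open("w2.pkl","rb"))
C=[]
for (u,v) in [(301,103),(307,230)]:
    q=g[v-14:v+15,u-14:u+15]; m=(q<190).astype(np.uint8)
    n,l,st,c=cv2.connectedComponentsWithStats(m); k=l[14,14] or l[13,15]; print(st[k],c[k]+[u-14,v-14]); C.append(c[k]+[u-14,v-14])
cv2.imwrite("pics/c6.png",cv2.resize(a[80:310,240:345],None,fx=3.5,fy=2.5,interpolation=cv2.INTER_CUBIC))
A,B=[onz(W,*c,110) for c in C];print(A,B,(A+B)/2,np.linalg.norm(A-B),np.arctan2(*(A-B)[:2]))
E
```

```text
[  5   5  19  18 268] [300.77238806 102.73880597]
[  5   8  17  14 195] [305.78461538 230.54871795]
[473.97591369 307.85894068 110.        ] [459.66311661 208.8064834  110.        ] [466.81951515 258.33271204 110.        ] 100.08119430613192 0.14350388438782977
```

View pics/c6.png

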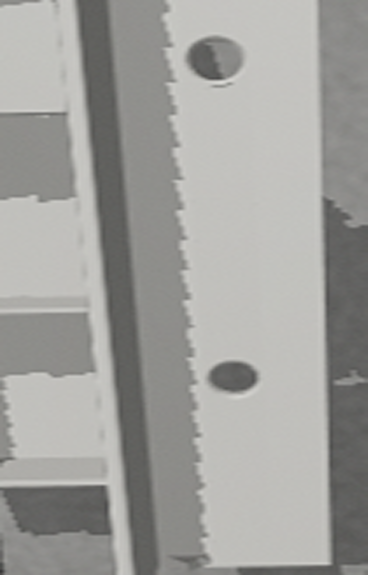

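```bash
python3 - <<'E'
from h import *
import pickle; W=pickle.load(open("w2.pkl","rb"))
A,B=[onz(W,*c,110) for c in [(301.4,103.6),(306.6,230.8)]];print(A,B,(A+B)/2,np.linalg.norm(A-B),np.arctan2(*(A-B)[:2]))
p,R,s=tool()
plan([444.5,261.3,400],Rdown(-.141),2,1,p,R)
E
```

```text
[474.33185374 307.18677474 110.        ] [460.30109151 208.47704479 110.        ] [467.31647263 257.83190977 110.        ] 99.70192111900938 0.1411957850648569
0.5, -19.7, -29.3, -0.0126, -0.0008, -0.0016, 1
0.5, -19.4, -29.5, -0.0126, -0.0008, -0.0016, 1
```

jog_arm:
  deltas: [0,-19.5,-29.4,-0.0126,-0.0008,-0.0016,1,0,-19.5,-29.4,-0.0126,-0.0008,-0.0016,1,20,0,0,0,0,0,1,0,0,0,0,0,0,1]

```text
t: 3.72
eef_pos: [447.4, 257.3, 383.3]
tcp_rot: [1.905, 1.566, 0.185]
ft_force: [1.0, 0.6, -0.2]
opening: 1.005
```

```bash
python3 - <<'E'
from h import *
p,R,s=tool();print(p,R.round(4))
plan([444.5,261.3,309],Rdown(-.141),4,1,p,R)
E
```

```text
[447.35336191 257.26463664 383.28680261] [[ 0.0051  0.9888 -0.1489]
 [ 0.001  -0.1489 -0.9889]
 [-1.      0.0049 -0.0017]]
18.6, -0.9, -0.9, -0.0021, -0.0004, -0.0012, 1
18.6, -0.9, -0.9, -0.0021, -0.0004, -0.0012, 1
18.6, -0.9, -0.9, -0.0021, -0.0004, -0.0012, 1
18.6, -0.9, -0.9, -0.0021, -0.0004, -0.0012, 1
```

jog_arm:
  deltas: [18,-1.5,-1.5,-0.003,-0.0004,-0.002,1,18,-1,-1,-0.002,-0.0004,-0.002,1,18,-1,-1,-0.002,-0.0004,-0.001,1,0,0,0,0,0,0,1]

```text
t: 4.22
eef_pos: [448.4, 256.8, 332.3]
tcp_rot: [2.107, 1.565, 0.386]
ft_force: [-0.4, -0.0, 0.9]
opening: 0.998
```

```bash
python3 - <<'E'
from h import *
p,R,s=tool();print(p,R.round(4))
plan([444.5,261.3,309],Rdown(-.141),2,1,p,R)
r=cam("wrist"); cv2.imwrite(f"pics/wrist3.png",r["image"][:,:,::-1])
E
```

```text
[448.4143719  256.83574769 332.26078054] [[ 0.0058  0.9887 -0.1497]
 [ 0.0024 -0.1497 -0.9887]
 [-1.      0.0054 -0.0032]]
11.6, -2.3, -1.9, -0.0046, -0.0016, -0.0027, 1
11.6, -2.3, -1.9, -0.0046, -0.0016, -0.0027, 1
```

View pics/wrist3.png

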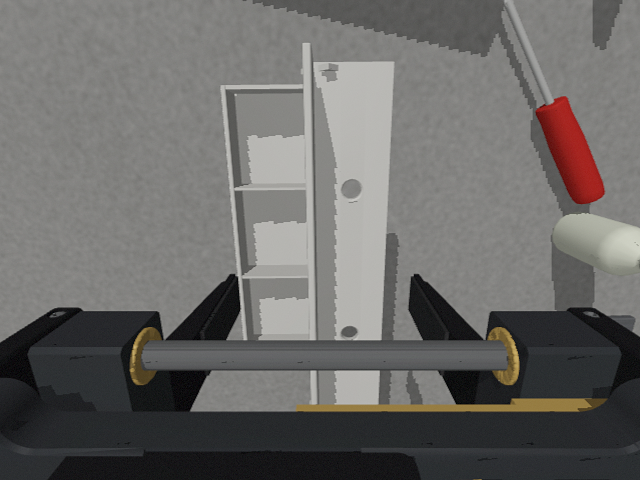

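jog_arm:
  deltas: [23,-5,-5,-0.01,-0.004,-0.007,1]

```text
t: 4.4
eef_pos: [445.5, 262.2, 312.0]
tcp_rot: [2.127, 1.567, 0.414]
ft_force: [-0.6, 0.5, -0.4]
opening: 1.002
```

```bash
python3 - <<'E'
from h import *
p,R,s=tool();print(p,R.round(4),s['ft_force'])
plan([444.5,261.3,309],Rdown(-.141),1,1,p,R)
E
```

```text
[445.53469224 262.18338636 312.03137882] [[ 0.0039  0.99   -0.1412]
 [ 0.0017 -0.1412 -0.99  ]
 [-1.      0.0036 -0.0022]] [-0.57609746  0.51695954 -0.4442293 ]
3.0, -0.9, 1.0, -0.0006, -0.0022, -0.0036, 1
```

jog_arm:
  deltas: [3,-1,1,0,-0.004,-0.006,1]

```text
t: 4.53
eef_pos: [444.7, 261.0, 309.2]
tcp_rot: [-0.939, 1.567, -2.652]
ft_force: [0.1, -0.4, 0.2]
opening: 1.0
```

```bash
python3 - <<'E'
from h import *
p,R,s=tool();print(p,R.round(4),s['ft_force'])
plan([444.5,261.3,309],Rdown(-.141),1,1,p,R)
E
```

```text
[444.66091813 261.02118919 309.24907323] [[-0.0033  0.9899 -0.1416]
 [-0.0017 -0.1416 -0.9899]
 [-1.     -0.003   0.0022]] [ 0.14214541 -0.39870343  0.16883365]
0.2, -0.2, -0.3, -0.0011, 0.0022, 0.0030, 1
```

jog_arm:
  deltas: [0,0,0,0,0.002,0.003,0,0,0,0,0,0,0,0,0,0,0,0,0,0,0,0,0,0,0,0,0,0]

```text
t: 5.03
eef_pos: [445.6, 260.5, 312.2]
tcp_rot: [2.055, 1.566, 0.341]
ft_force: [0.5, -0.1, 0.2]
opening: 0.637
```

```bash
python3 - <<'E'
from h import *
p,R,s=tool();print(p,R.round(4),s['ft_force'],s['opening'])
E
```

```text
[445.55613299 260.48594634 312.22000198] [[ 0.0041  0.9897 -0.1428]
 [ 0.0014 -0.1428 -0.9898]
 [-1.      0.0038 -0.002 ]] [ 0.51395063 -0.10899402  0.15792228] 0.6365043646191819
```

jog_arm:
  deltas: [2.5,-0.5,-0.5,0,-0.002,-0.003,0,0.8,-0.1,-0.1,0,-0.001,-0.001,0,0.8,-0.1,-0.1,0,-0.001,-0.001,0,0.8,-0.1,-0.1,0,-0.001,-0.001,0,0.8,-0.1,-0.1,0,-0.001,-0.001,0]

```text
t: 5.65
eef_pos: [444.7, 261.7, 306.1]
tcp_rot: [-0.703, 1.565, -2.417]
ft_force: [1.3, 0.4, -1.6]
opening: 0.109
```

```bash
python3 - <<'E'
from h import *
p,R,s=tool();print(p,R.round(4),s['ft_force'],s['opening'])
plan([444.5,261.3,309],Rdown(-.141),1,1,p,R)
E
```

```text
[444.71934648 261.66849059 306.09292054] [[-0.0044  0.9898 -0.1425]
 [-0.0039 -0.1425 -0.9898]
 [-1.     -0.0038  0.0045]] [ 1.27263392  0.3668186  -1.61704439] 0.10915865111311206
-2.9, -0.2, 0.4, -0.0020, 0.0045, 0.0038, 1
```

jog_arm:
  deltas: [-2.5,0,0,0,0.004,0.003,0,0,0,0,0,0,0,0,0,0,0,0,0,0,0,0]

```text
invalid input
```

```bash
python3 - <<'E'
from h import *
p,R,s=tool();print(p,R.round(4),s['ft_force'],s['moment'],s['opening'])
r=cam("wrist"); cv2.imwrite(f"pics/wrist4.png",r["image"][:,:,::-1])
p,R,s=tool();print(p,R.round(4),s['ft_force'],s['opening'])
E
```

```text
[444.71934648 261.66849059 306.09292054] [[-0.0044  0.9898 -0.1425]
 [-0.0039 -0.1425 -0.9898]
 [-1.     -0.0038  0.0045]] [ 1.27263392  0.3668186  -1.61704439] [-0.04133216 -0.05101604  0.01183199] 0.10915865111311206
[444.70984824 261.6472598  306.00347167] [[-0.0046  0.9898 -0.1425]
 [-0.004  -0.1425 -0.9898]
 [-1.     -0.004   0.0046]] [ 0.37753037 -0.23587425  0.84656052] 0.07082167145420398
```

View pics/wrist4.png

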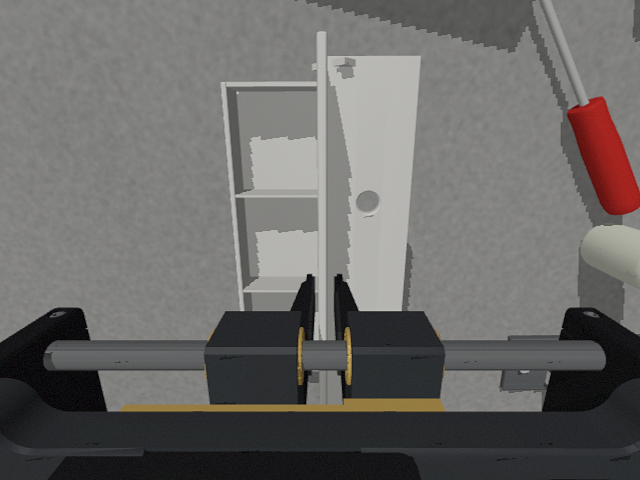

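jog_arm:
  deltas: [-2,0,0,0,0.003,0.003,0,0,0,0,0,0,0,0,0,0,0,0,0,0,0]

```text
t: 6.08
eef_pos: [444.4, 261.5, 307.4]
tcp_rot: [-0.777, 1.567, -2.491]
ft_force: [-0.3, -0.8, -4.4]
opening: 0.039
```

```bash
python3 - <<'E'
from h import *
p,R,s=tool();print(p,R.round(4),s['ft_force'],s['moment'],s['opening'])
r=cam("wrist"); cv2.imwrite(f"pics/wrist5.png",r["image"][:,:,::-1])
p,R,s=tool();print(p,R.round(4),s['ft_force'],s['opening'])
import pickle; pickle.dump(r,open("w5.pkl","wb"))
E
```

```text
[444.42524443 261.53297212 307.37417589] [[-0.0027  0.9898 -0.1425]
 [-0.0021 -0.1425 -0.9898]
 [-1.     -0.0024  0.0025]] [-0.30207911 -0.82164887 -4.39758037] [-0.07006927 -0.10369055 -0.00088676] 0.03882570963366748
[444.43552554 261.5391729  307.38917038] [[-0.0027  0.9898 -0.1426]
 [-0.002  -0.1426 -0.9898]
 [-1.     -0.0024  0.0024]] [ 0.4217751   0.00742597 -4.51815722] 0.0385376160920818
```

View pics/wrist5.png

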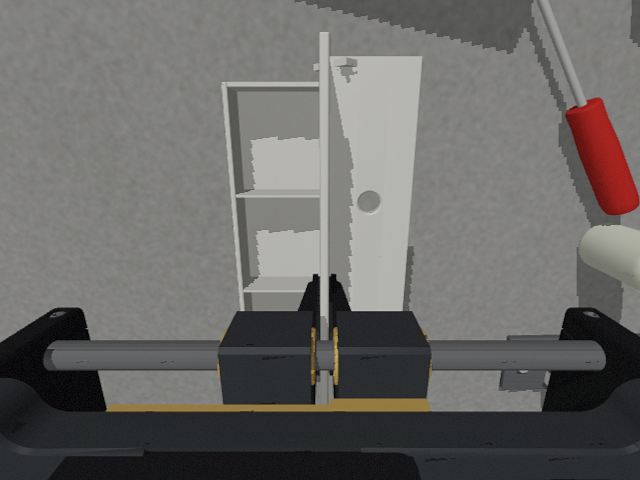

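```bash
python3 - <<'E'
from h import *
import pickle; W=pickle.load(open("w5.pkl","rb"))
p,R,s=tool()
for z in (110,):
  h=onz(W,369,201.5,z); print(h,R.T@(h-p))
# from w2/w1 estimates in tool frame-consistent: holes mid
print(R.T@(np.array([467.3,257.8,110])-p))
plan(p+[0,0,170],Rdown(-.125),4,0,p,R)
E
```

```text
[475.0688562  307.38665788 110.        ] [197.21200678  24.25527044 -50.2193553 ]
[ 1.97333772e+02  2.36353900e+01 -3.17802628e-02]
-42.5, -0.1, 0.1, -0.0045, 0.0006, 0.0006, 0
-42.5, -0.1, 0.1, -0.0045, 0.0006, 0.0006, 0
-42.5, -0.1, 0.1, -0.0045, 0.0006, 0.0006, 0
-42.5, -0.0, 0.0, -0.0045, 0.0006, 0.0006, 0
```

jog_arm:
  deltas: [-15,0,0,0,0.001,0.001,0,-40,0,0,-0.004,0.001,0.001,0,-50,0,0,-0.004,0,0,0,-50,0,0,-0.004,0,0,0]

```text
t: 6.62
eef_pos: [444.4, 261.5, 466.3]
tcp_rot: [-1.021, 1.564, -2.723]
ft_force: [-0.1, 0.0, -5.2]
opening: 0.048
```

```bash
python3 - <<'E'
from h import *
p,R,s=tool();print(p,R.round(4),s['ft_force'],s['opening'],s['t'])
plan([612,-52,480],Rdown(-.125),7,0,p,R)
r=cam("wrist"); cv2.imwrite(f"pics/wrist6.png",r["image"][:,:,::-1])
r=cam("side"); cv2.imwrite(f"pics/side6.png",r["image"][:,:,::-1])
E
```

```text
[444.38603767 261.47517744 466.33439139] [[-0.0064  0.9914 -0.1304]
 [-0.0028 -0.1304 -0.9915]
 [-1.     -0.006   0.0036]] [-0.14370221  0.00792429 -5.24156173] 0.04823916677476518 6.625
-2.0, 29.6, 41.3, -0.0008, 0.0005, 0.0009, 0
-2.0, 29.5, 41.3, -0.0008, 0.0005, 0.0009, 0
-2.0, 29.5, 41.3, -0.0008, 0.0005, 0.0009, 0
-2.0, 29.5, 41.4, -0.0008, 0.0005, 0.0009, 0
-2.0, 29.4, 41.4, -0.0008, 0.0005, 0.0009, 0
-2.0, 29.4, 41.4, -0.0008, 0.0005, 0.0009, 0
-2.0, 29.4, 41.4, -0.0008, 0.0005, 0.0009, 0
```

View pics/wrist6.png

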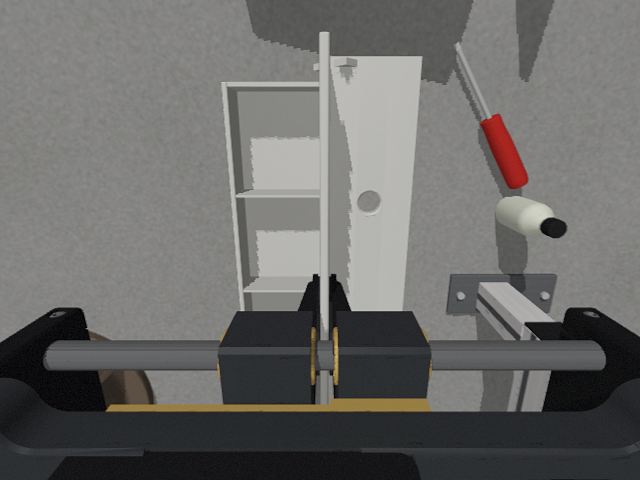

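View pics/side6.png

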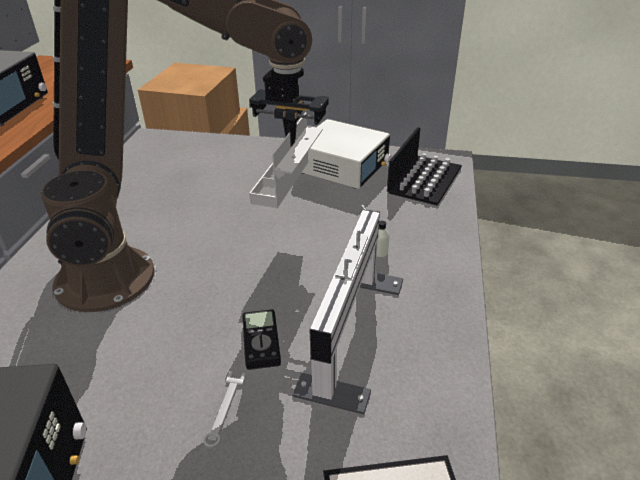

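jog_arm:
  deltas: [-4,12,25,0,0.001,0.001,0,-4,20,38,0,0.001,0.001,0,-4,24,42,0,0.001,0.001,0,-3,24,42,0,0.001,0.001,0,0,24,42,0,0,0,0,0,22,42,0,0,0,0,0,15,35,0,0,0,0]

```text
t: 7.6
eef_pos: [549.8, -27.2, 482.6]
tcp_rot: [2.737, 1.565, 1.04]
ft_force: [0.2, -0.1, -4.6]
opening: 0.037
```

```bash
python3 - <<'E'
from h import *
p,R,s=tool();print(p,R.round(4),s['ft_force'],s['opening'],s['t'])
plan([612,-52,480],Rdown(-.125),2,0,p,R)
E
```

```text
[549.76672985 -27.17270628 482.57513629] [[ 0.0032  0.9921 -0.1256]
 [ 0.0054 -0.1256 -0.9921]
 [-1.      0.0025 -0.0057]] [ 0.17968466 -0.05641902 -4.6228311 ] 0.03715898273000666 7.6
1.3, 32.4, 8.4, -0.0005, -0.0029, -0.0012, 0
1.3, 32.4, 8.4, -0.0005, -0.0029, -0.0012, 0
```

jog_arm:
  deltas: [0,30,8,0,-0.003,-0.001,0,0,28,8,0,-0.003,-0.001,0,0,1,0,0,0,0,0]

```text
t: 7.98
eef_pos: [607.4, -54.5, 480.0]
tcp_rot: [-1.475, 1.567, 3.107]
ft_force: [-0.3, 0.0, -5.4]
opening: 0.04
```

```bash
python3 - <<'E'
from h import *
p,R,s=tool();print(p,R.round(4),s['ft_force'],s['opening'],s['t'])
plan([619.5,-54,445],Rdown(-.125),3,0,p,R)
r=cam("wrist"); cv2.imwrite(f"pics/wrist7.png",r["image"][:,:,::-1])
E
```

```text
[607.4284372  -54.48023116 480.01419363] [[-3.900e-03  9.915e-01 -1.300e-01]
 [ 1.000e-04 -1.300e-01 -9.915e-01]
 [-1.000e+00 -3.900e-03  4.000e-04]] [-2.99447197e-01  2.45962176e-03 -5.35806330e+00] 0.03980449979916582 7.975
11.7, 4.0, -0.7, -0.0018, 0.0001, 0.0013, 0
11.7, 4.0, -0.7, -0.0018, 0.0001, 0.0013, 0
11.7, 4.0, -0.7, -0.0018, 0.0001, 0.0013, 0
```

View pics/wrist7.png

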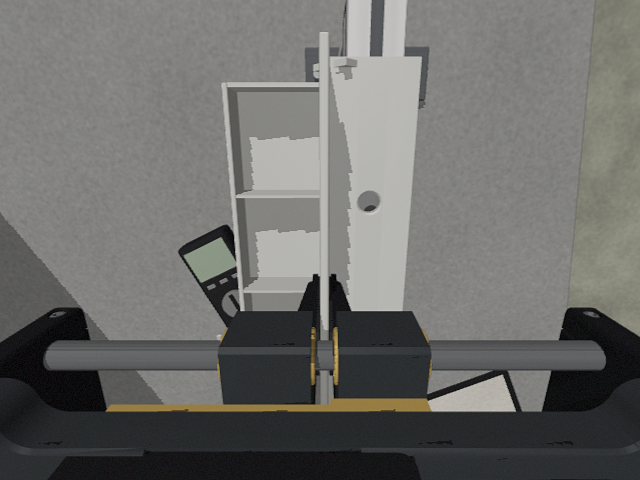

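jog_arm:
  deltas: [10,4,-0.5,-0.002,0,0.002,0,10,4,-0.5,-0.002,0,0.001,0,10,3.5,-0.5,-0.002,0,0.001,0]

```text
t: 8.4
eef_pos: [617.4, -52.8, 448.3]
tcp_rot: [-1.634, 1.57, 2.956]
ft_force: [0.3, -0.4, -4.9]
opening: 0.037
```

```bash
python3 - <<'E'
from h import *
p,R,s=tool();print(p,R.round(4),s['ft_force'],s['opening'],s['t'])
plan([619.6,-54,440],Rdown(-.125),1,0,p,R)
r=cam("wrist"); cv2.imwrite(f"pics/wrist8.png",r["image"][:,:,::-1])
cv2.imwrite(f"pics/c8.png",cv2.resize(r["image"][150:250,310:430,::-1],None,fx=6,fy=6,interpolation=cv2.INTER_CUBIC))
t=R@np.array([1,0,0])
# predicted pin tip pix, upper pin
for q in [(649.8,-7.4,232),(637.3,-106.6,232)]: print(proj(r,q))
print("hole true in world", p+R@np.array([197.3,24,-50]), proj(r,p+R@np.array([197.3,24,-50])))
E
```

```text
[617.38182571 -52.8110894  448.34213462] [[-8.000e-04  9.925e-01 -1.223e-01]
 [ 1.000e-04 -1.223e-01 -9.925e-01]
 [-1.000e+00 -8.000e-04 -0.000e+00]] [ 0.31677898 -0.39957528 -4.88378041] 0.037343004921455675 8.4
8.3, 2.4, 0.9, 0.0024, -0.0000, 0.0008, 0
[369.04372857 197.58035082]
[362.85155983 343.11450333]
hole true in world [647.16530752  -6.0936013  251.02586434] [368.48286399 201.90518901]
```

View pics/c8.png

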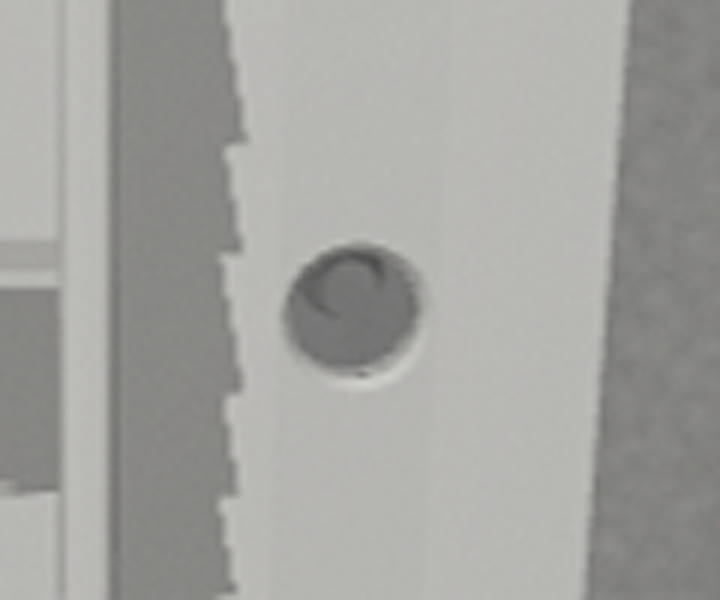

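jog_arm:
  deltas: [7,2.4,1,0.002,0,0.001,0]

```text
t: 8.57
eef_pos: [620.0, -53.9, 439.6]
tcp_rot: [-1.759, 1.57, 2.829]
ft_force: [0.6, 0.7, -4.6]
opening: 0.042
```

```bash
cat > look.py <<'E'
from h import *
import sys
k=sys.argv[1]; z=float(sys.argv[2])
p,R,s=tool();print(p.round(2),R.round(4).tolist(),s['ft_force'].round(1),s['moment'].round(2),s['opening'],s['t'])
plan([619.7,-54,z],Rdown(-.125),1,0,p,R)
r=cam("wrist")
cv2.imwrite(f"pics/c{k}.png",cv2.resize(r["image"][150:250,310:430,::-1],None,fx=6,fy=6,interpolation=cv2.INTER_CUBIC))
print(proj(r,(649.8,-7.4,232)), proj(r,p+R@np.array([197.3,24,-50])),proj(r,p+R@np.array([202.3,24,-50])))
p,R,s=tool();print(p.round(2))
E
python3 look.py 9 436
```

```text
[619.96 -53.94 439.57] [[-0.0012, 0.9923, -0.124], [0.0004, -0.124, -0.9923], [-1.0, -0.0012, -0.0002]] [ 0.6  0.7 -4.6] [-0.05 -0.11 -0.02] 0.042362184139761505 8.575
3.6, -0.3, 0.1, 0.0006, -0.0002, 0.0012, 0
[366.33181818 198.81179921] [368.47859732 201.87395498] [367.32944925 200.19543918]
[620.11 -54.14 438.12]
```

View pics/c9.png

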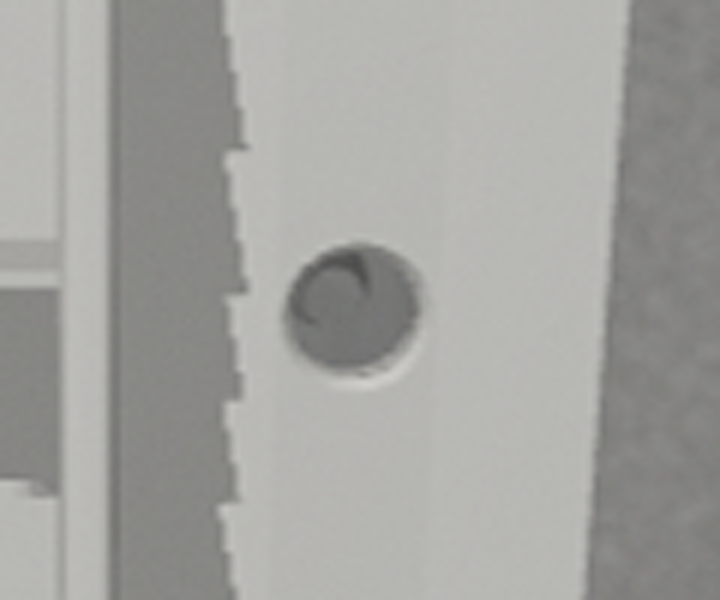

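jog_arm:
  deltas: [4,-0.5,0,0.001,0,0.001,0]

```text
t: 8.75
eef_pos: [619.7, -54.1, 434.0]
tcp_rot: [-1.726, 1.569, 2.861]
ft_force: [0.4, -0.3, -3.7]
opening: 0.042
```

```bash
sed -i 's/\[619.7,-54,z\]/[619.5,-54,z]/' look.py; python3 look.py 10 430
```

```text
[619.66 -54.12 433.97] [[-0.0016, 0.9921, -0.1254], [0.0005, -0.1254, -0.9921], [-1.0, -0.0017, -0.0003]] [ 0.4 -0.3 -3.7] [-0.05 -0.2   0.03] 0.04168490412816201 8.75
4.0, -0.2, -0.1, -0.0008, -0.0003, 0.0017, 0
[368.09215918 200.18777405] [368.46710867 201.89135134] [367.3182457  200.21280436]
[619.51 -54.09 433.19]
```

View pics/c10.png

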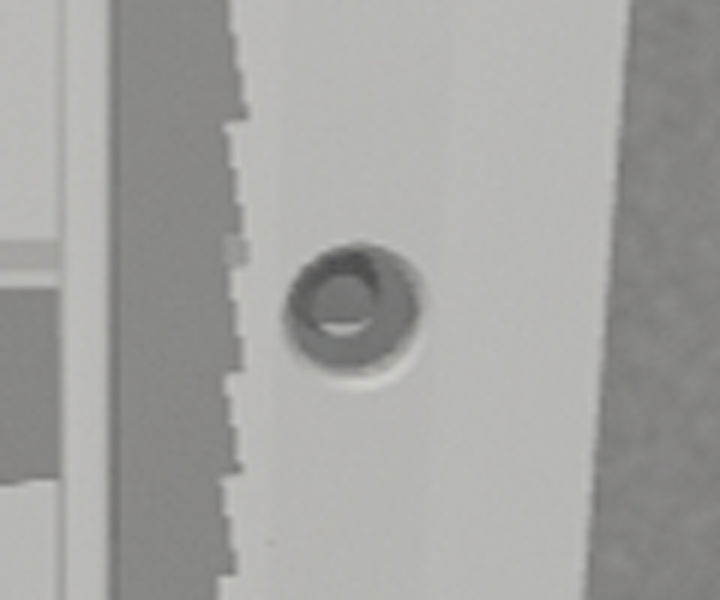

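jog_arm:
  deltas: [3.5,-0.5,0,0,0,0.001,0]

```text
t: 8.93
eef_pos: [619.0, -54.0, 429.8]
tcp_rot: [-1.847, 1.57, 2.74]
ft_force: [-0.7, 0.2, -5.0]
opening: 0.04
```

```bash
sed -i 's/\[619.5,-54,z\]/[619.1,-54,z]/' look.py; python3 look.py 11 426
```

```text
[618.96 -54.04 429.79] [[-0.0012, 0.9921, -0.1256], [0.0005, -0.1256, -0.9921], [-1.0, -0.0012, -0.0003]] [-0.7  0.2 -5. ] [-0.05 -0.12  0.02] 0.03961111169380856 8.925
3.8, 0.1, -0.1, -0.0009, -0.0003, 0.0012, 0
[370.14929937 201.54379993] [368.44701033 201.84315808] [367.29817759 200.1655156 ]
[618.82 -54.04 429.13]
```

View pics/c11.png

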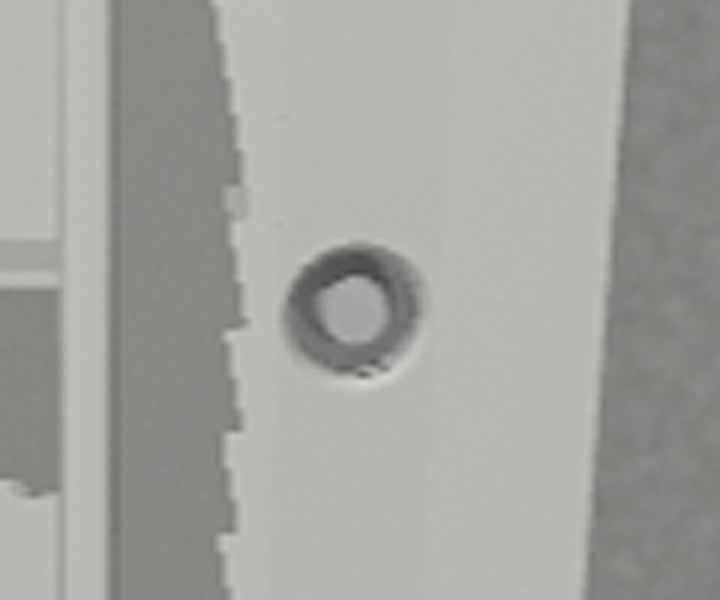

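jog_arm:
  deltas: [4,0,0,0,0,0.001,0]

```text
t: 9.1
eef_pos: [618.8, -54.0, 425.3]
tcp_rot: [-2.359, 1.57, 2.228]
ft_force: [-0.1, 0.4, -5.6]
opening: 0.04
```

```bash
sed -i 's/\[619.1,-54,z\]/[618.9,-54,z]/' look.py; python3 look.py 12 422
```

```text
[618.79 -54.05 425.28] [[-0.0003, 0.9921, -0.1256], [0.0004, -0.1256, -0.9921], [-1.0, -0.0003, -0.0003]] [-0.1  0.4 -5.6] [-0.01 -0.21  0.03] 0.04027326105366063 9.1
3.3, 0.1, -0.1, -0.0009, -0.0003, 0.0003, 0
[371.32624176 203.12094829] [368.51392901 201.91111964] [367.36432498 200.23168445]
[618.72 -54.03 424.49]
```

View pics/c12.png

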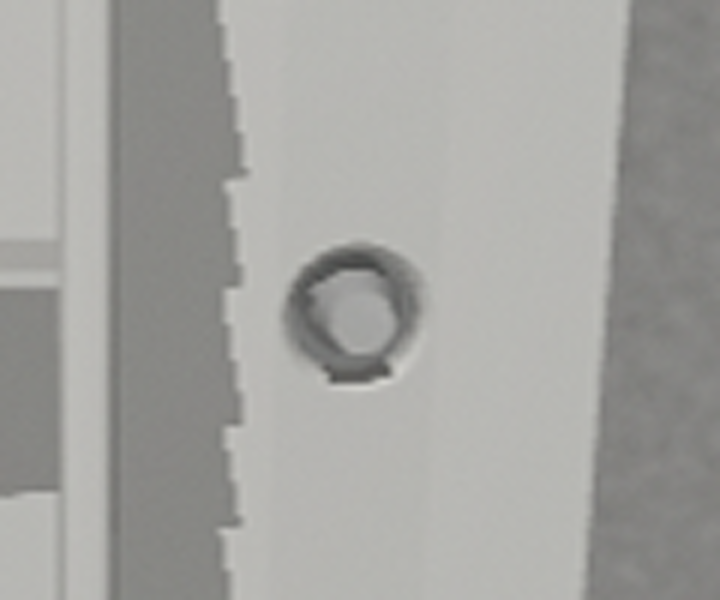

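Pin is centred in the hole and forces show only the tray's weight. I'll continue down in small rows.

jog_arm:
  deltas: [4,0,0,0,0,0,0]

```text
t: 9.28
eef_pos: [618.7, -54.0, 420.5]
tcp_rot: [-1.927, 1.57, 2.66]
ft_force: [0.1, -0.1, -4.1]
opening: 0.04
```

```bash
python3 look.py 13 416
```

```text
[618.7  -54.03 420.52] [[-0.0009, 0.9921, -0.1256], [0.0005, -0.1256, -0.9921], [-1.0, -0.0009, -0.0003]] [ 0.1 -0.1 -4.1] [-0.04 -0.1   0.01] 0.03973266918329741 9.275
4.5, 0.2, -0.1, -0.0009, -0.0003, 0.0009, 0
[372.9203694  204.88373886] [368.45873835 201.89903969] [367.31014718 200.2202473 ]
[618.63 -54.02 419.73]
```

View pics/c13.png

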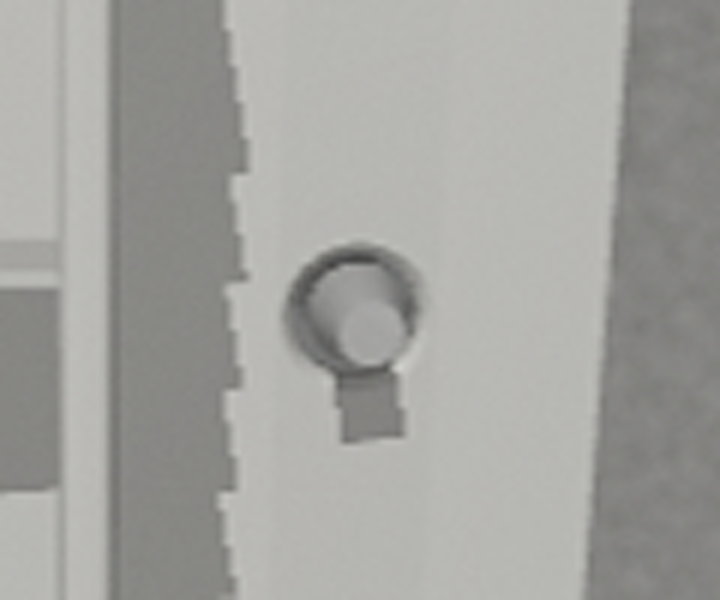

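jog_arm:
  deltas: [4,0,0,0,0,0.0005,0,3,0,0,0,0,0,0]

```text
t: 9.57
eef_pos: [618.6, -54.0, 412.3]
tcp_rot: [-1.867, 1.569, 2.72]
ft_force: [0.8, -0.5, -4.5]
opening: 0.044
```

```bash
python3 look.py 14 410
```

```text
[618.64 -54.03 412.33] [[-0.0013, 0.9921, -0.1256], [0.0006, -0.1256, -0.9921], [-1.0, -0.0014, -0.0004]] [ 0.8 -0.5 -4.5] [-0.05 -0.15  0.02] 0.04446108638184324 9.575
2.3, 0.3, -0.1, -0.0009, -0.0004, 0.0014, 0
[375.55717199 208.1553983 ] [368.48145784 201.91316322] [367.33233927 200.23382982]
[618.62 -54.02 411.96]
```

View pics/c14.png

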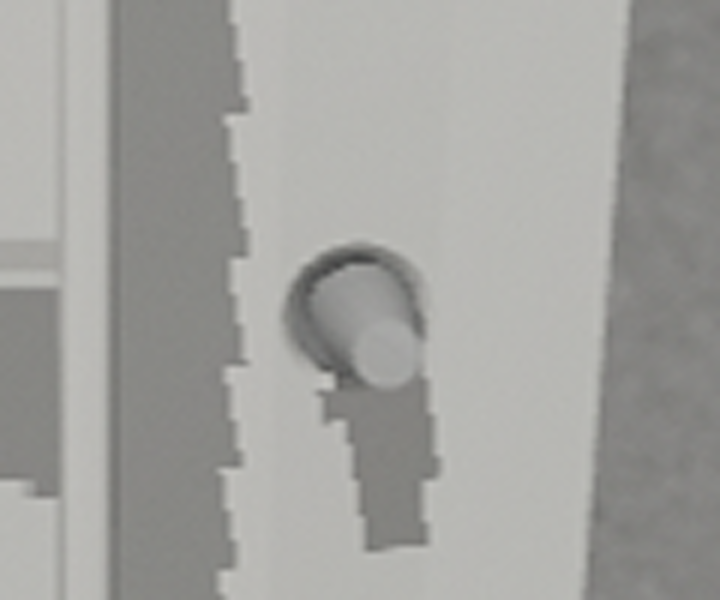

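jog_arm:
  deltas: [2.5,0.3,0,0,0,0.001,0]

```text
t: 9.75
eef_pos: [619.0, -54.1, 409.5]
tcp_rot: [-2.388, 1.57, 2.199]
ft_force: [-0.2, -0.2, -4.6]
opening: 0.038
```

jog_arm:
  deltas: [1.2,0,0,0,0,0.001,0]

```text
t: 9.88
eef_pos: [619.0, -54.1, 408.0]
tcp_rot: [2.444, 1.57, 0.748]
ft_force: [0.2, 0.3, -5.1]
opening: 0.04
```

jog_arm:
  deltas: [0.7,0,0,0,0,0,0]

```text
t: 10.0
eef_pos: [619.0, -54.1, 407.3]
tcp_rot: [2.352, 1.57, 0.655]
ft_force: [-0.9, -0.1, -3.9]
opening: 0.037
```

jog_arm:
  deltas: [0.7,0,0,0,0,0,0]

```text
t: 10.12
eef_pos: [619.0, -54.1, 406.6]
tcp_rot: [2.226, 1.57, 0.529]
ft_force: [-0.2, -0.6, -4.5]
opening: 0.039
```

jog_arm:
  deltas: [0.7,0,0,0,0,0,0]

```text
t: 10.25
eef_pos: [619.0, -54.0, 406.4]
tcp_rot: [1.89, 1.57, 0.194]
ft_force: [-2.6, 0.4, 3.1]
opening: 0.045
```

jog_arm:
  deltas: [0.6,0,0,0,0,0,0]

```text
t: 10.38
eef_pos: [618.9, -53.9, 406.4]
tcp_rot: [1.675, 1.569, -0.022]
ft_force: [-2.3, 0.7, 2.4]
opening: 0.045
```

```bash
python3 - <<'E'
from h import *
p,R,s=tool();print(p,R.round(4),s['ft_force'],s['moment'],s['opening'],s['t'])
a=cam("scene")["image"][:,:,::-1];b=cam("side")["image"][:,:,::-1]
cv2.imwrite("pics/c15.png",cv2.resize(a[190:370,180:440],None,fx=3,fy=3,interpolation=cv2.INTER_CUBIC))
cv2.imwrite("pics/c16.png",cv2.resize(b[180:340,270:430],None,fx=3.6,fy=3.6,interpolation=cv2.INTER_CUBIC))
E
```

```text
[618.92309688 -53.9492732  406.35472307] [[ 1.700e-03  9.921e-01 -1.255e-01]
 [-0.000e+00 -1.255e-01 -9.921e-01]
 [-1.000e+00  1.700e-03 -2.000e-04]] [-2.3040754   0.68445472  2.39675877] [-0.10178514  0.46088348 -0.10366354] 0.045358491548261604 10.375
```

View pics/c15.png

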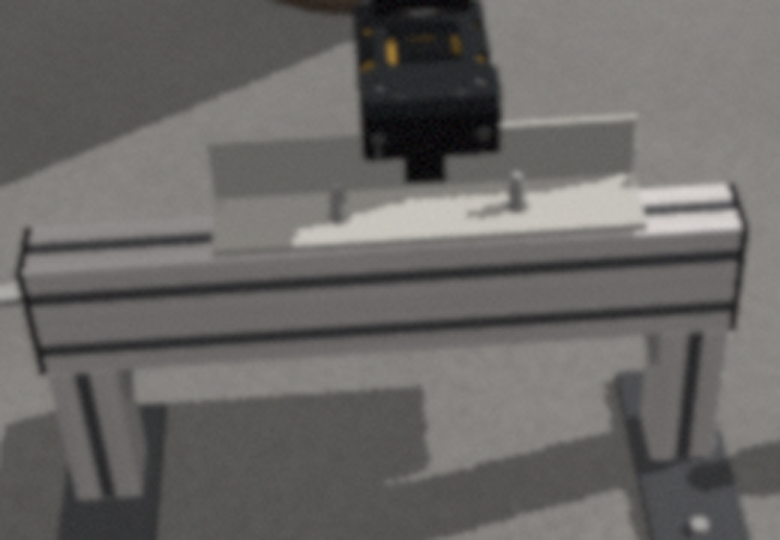

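View pics/c16.png

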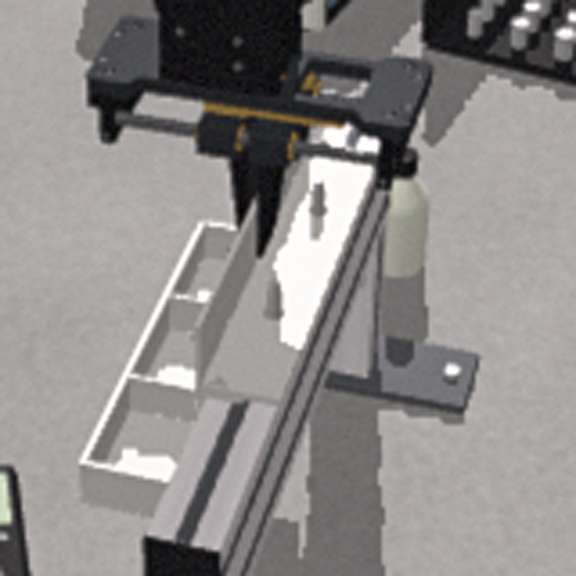

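jog_arm:
  deltas: [0.3,0,0,0,0,-0.001,0.08,0,0,0,0,0,0,0.15,0,0,0,0,0,0,0.3,0,0,0,0,0,0,0.4]

```text
t: 10.98
eef_pos: [619.2, -54.1, 406.4]
tcp_rot: [1.684, 1.568, -0.012]
ft_force: [-0.0, -0.1, 0.3]
opening: 0.304
```

```bash
python3 - <<'E'
from h import *
p,R,s=tool();print(p,R.round(4),s['ft_force'],s['moment'],s['opening'],s['t'])
a=cam("wrist")["image"][:,:,::-1];b=cam("side")["image"][:,:,::-1]
cv2.imwrite("pics/c17.png",a)
cv2.imwrite("pics/c18.png",cv2.resize(b[180:340,270:430],None,fx=3.6,fy=3.6,interpolation=cv2.INTER_CUBIC))
E
```

```text
[619.2287055  -54.12643698 406.36184952] [[ 2.700e-03  9.921e-01 -1.256e-01]
 [-0.000e+00 -1.256e-01 -9.921e-01]
 [-1.000e+00  2.700e-03 -3.000e-04]] [-0.00855704 -0.13844479  0.25194557] [-0.00443408 -0.09036097  0.00057984] 0.304081208530244 10.975
```

View pics/c17.png

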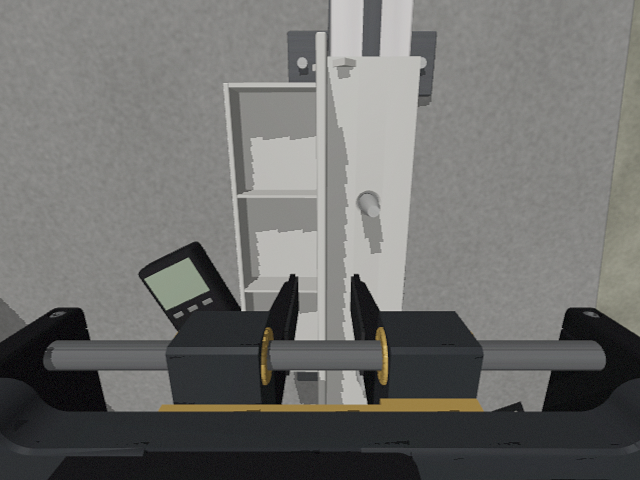

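View pics/c18.png

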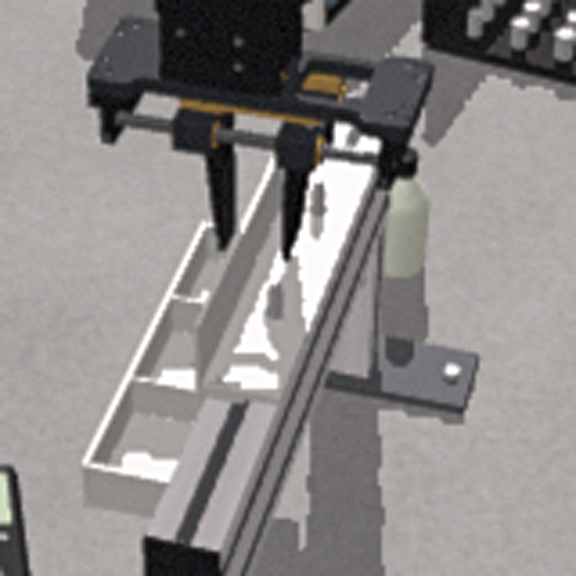

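jog_arm:
  deltas: [-5,0,0,0,0,0,0.4,-20,0,0,0,0,0,0.4,-40,0,0,0,0,0,0.4,-50,0,0,0,0,0,0.4,-30,-30,0,0,0,0,0.4,0,-60,0,0,0,0,0.4,0,-30,0,0,0,0,0.4,0,0,0,0,0,0,0.4]

```text
t: 12.08
eef_pos: [496.1, -38.5, 558.1]
tcp_rot: [1.582, 1.566, -0.114]
ft_force: [0.5, -0.2, 0.4]
opening: 0.401
```

```bash
python3 - <<'E'
from h import *
p,R,s=tool();print(p,s['ft_force'],s['opening'],s['t'])
A=cam("scene");B=cam("side");a=A["image"][:,:,::-1];b=B["image"][:,:,::-1]
cv2.imwrite("pics/scene19.png",a);cv2.imwrite("pics/side19.png",b);cv2.imwrite("pics/wrist19.png",cam("wrist")["image"][:,:,::-1])
cv2.imwrite("pics/c19.png",cv2.resize(a[190:370,180:440],None,fx=3,fy=3,interpolation=cv2.INTER_CUBIC))
cv2.imwrite("pics/c20.png",cv2.resize(b[190:340,270:400],None,fx=4,fy=4,interpolation=cv2.INTER_CUBIC))
E
```

```text
[496.13759592 -38.53444628 558.07248453] [ 0.50809698 -0.21163722  0.36469512] 0.4009428853898772 12.075
```

View pics/c19.png

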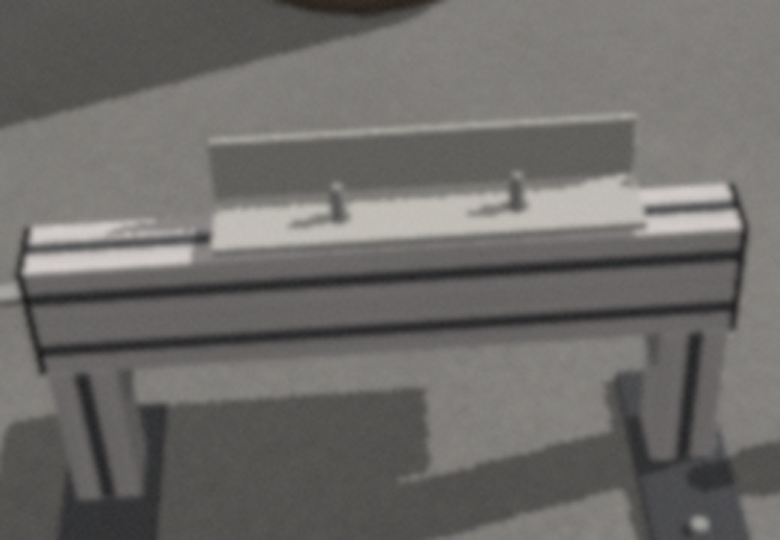

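View pics/c20.png

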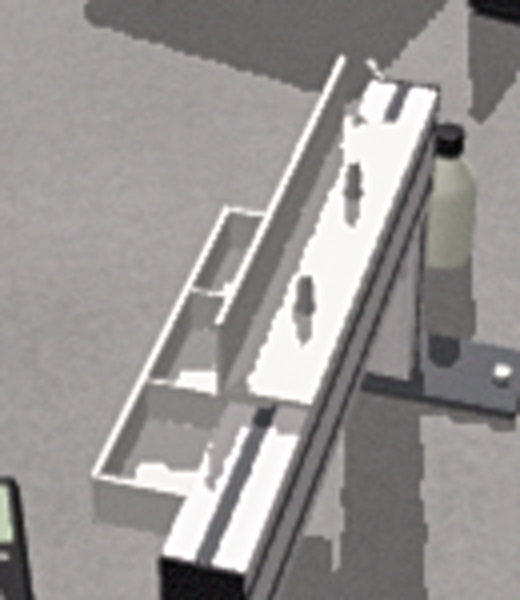

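View pics/side19.png

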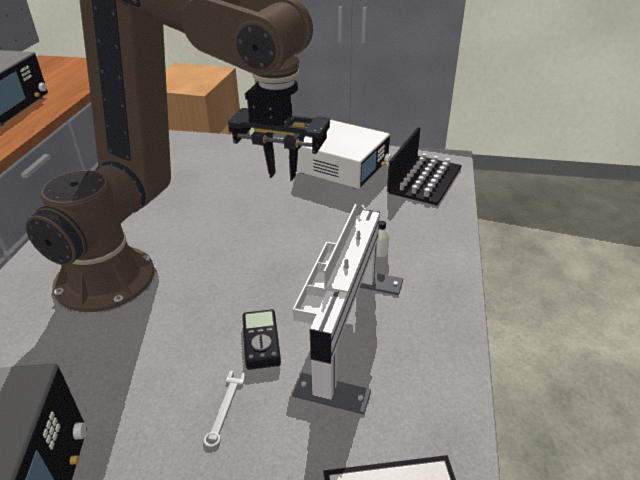

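```bash
python3 - <<'E'
from h import *
A=cam("scene")
y=-.125;c,s=np.cos(y),np.sin(y);Rz=np.array([[c,-s,0],[s,c,0],[0,0,1]]);o=np.array([643.6,-57,100])
for th in (0,.02,.04):
  Ry=Ro.from_euler("y",-th).as_matrix(); piv=np.array([-17,0,105])
  f=lambda q: proj(A,o+Rz@(Ry@(np.array(q)-piv)+piv))
  print(th,[f(q).round(1).tolist() for q in [(22,-120,110),(22,120,110),(-24,-120,150),(-24,120,150),(0,-50,132),(0,50,132)]])
print("meas",[(251,273.3),(394.3,265.7),(249.3,237.7),(391.3,229.3),(292.3,251.5),(352,248)])
E
```

```text
0 [[250.1, 273.5], [395.3, 264.1], [248.5, 237.0], [391.9, 228.2], [291.7, 251.9], [351.9, 248.1]]
0.02 [[250.0, 273.1], [395.3, 263.7], [248.5, 236.8], [391.8, 227.9], [291.6, 251.5], [351.9, 247.7]]
0.04 [[250.0, 272.7], [395.3, 263.3], [248.5, 236.5], [391.7, 227.7], [291.6, 251.2], [351.9, 247.4]]
meas [(251, 273.3), (394.3, 265.7), (249.3, 237.7), (391.3, 229.3), (292.3, 251.5), (352, 248)]
```

View pics/scene19.png

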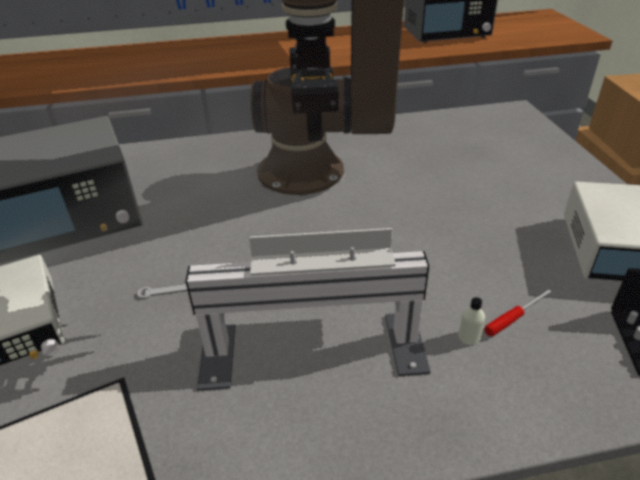

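```bash
python3 -c "
from cell import env
print(env.job_done()); print(env.state()['t'])"
```

```text
the job is handed in; nothing more can be done
None
the job is handed in; nothing more can be done
```

The tray is hanging on the rail with its trough towards the robot. Both pins stand up through the flange holes, the gripper has let go and moved clear, and I handed the job in at about t = 12 s.

- **Locating:** I measured the pins and the tray's holes with the wrist camera. It put the pin pair at about (643, -57), with the rail turned about -0.125 rad. The scene camera gave x 2–3 mm larger for both the pins and the tray.
- **Lowering:** I gripped the plate at its top edge and lowered it in small steps, checking the pin in the +y hole by picture and by force until it was through. There was no side contact on the way down; the force stayed at the tray's weight, about -4.5 N. When the flange touched the strip it reached only +3 N.
- **Last checks:** The scene and side pictures show both pins up through the flange. The tray's corners are within about 1.6 pixels of where they should be when home. The screwdriver, bottle, spanner and meter look unmoved, and the robot is touching nothing.
- **Not fully confirmed:** When the fingers opened, the plate's top edge shifted about 1 mm towards the robot, which fits the play of the holes on the pins. The pictures are too coarse to tell a dead-flat flange from one tilted by about 0.02 rad.

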